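# Fit the vial mixer's adapter and press the bottle down to mix

### The arm

A 6-joint arm with a two-finger parallel gripper is mounted at the origin on the work surface. World frame = base frame: x ahead of the robot, y to its left, z up, the work surface at z = 0. Lengths are in mm, angles in degrees, forces in N, time in s.
With the tool pointing down it reaches from about 325 to 925 mm from the base axis. Payload 3.1 kg.
Tool frame: the origin (TCP) lies at the very end of the fingers, on their centre line; the grasp point (between the pads) lies grasp_offset behind it (grasp_offset is the distance from the TCP to the grasp point, in mm); z points along the fingers, x is the direction in which the jaws open and shut, and the axes are right-handed (so a half turn about z gives the same grasp; the last joint's range is limited). The gripper opens to 85 mm and grips with 20 to 120 N. Pads are 22 mm wide; open, the fingers measure 114 mm over their backs; the gripper's body (76 mm by 85 mm) begins 54 mm behind the grasp point. The pads swing forward as they close: fully open they stand 13 mm farther back than shut.
Start: joints at [65.65, 12.427, 92.441, -0, 75.132, -6.429], TCP at [192.309, 594.69, 231.3] pointing down, gripper open.
Joint ranges: [-157.48, 157.48], [-44.54, 120.13], [17.64, 146.25], [-64.5, 244.5], [7.68, 150.69], [-147.95, 147.95]. Speed limits (degrees/s): [159.86, 159.86, 180, 180, 180, 180].

### API

Orientations are given as [roll, pitch, yaw] about the fixed x, y, z axes, in that order (R = Rz(yaw) Ry(pitch) Rx(roll)).
In Python, from station import * gives the robot as it stands. Calls block until the motion is done:
- goto(position, orientation): joint-space move of the TCP to a pose.
- move_l(position, attitude=None, speed=150): straight line of the TCP; attitude=None keeps the orientation; speed is the mean speed in mm/s.
- move_j(angles): joint-space move.
- grip(opening, squeeze=None): finger opening in mm; squeeze is the grip in N (None keeps the last); returns when the fingers have stopped.
- wait(seconds).
- solve_ik(position, orientation): joint angles nearest the present ones, or None.
- get_obs(): the state.
- get_image(name): name is "scene" or "top" or "wrist"; returns the picture (420x560x3 uint8, red, green, blue); there is no depth.
- get_calibration(name): a dict with "fx", "fy", "cx", "cy" (pixels), "R" (3x3) and "t" (3): a world point X has camera coordinates R X + t; the wrist camera has in their place "mount" (4x4, takes a point from camera to tool coordinates, whose origin is the TCP and whose axes are the tool frame's). Camera axes: x right, y down, z forward; pixel columns grow to the right and rows downward; lengths in mm; the calibration is good to about 2 mm. A picture is of the moment at which its call begins: read the wrist's pose just before it. get_calibration takes no time and is no camera call.
A pose or a line that the arm cannot do raises Unreachable and nothing moves.
- sign_off(): hands the job in, once; it reports no verdict.
Trained networks look in the newest picture that a camera, given by its name, has taken for a name from the list of things; names that differ only in an ending like _2 or _b are one class to them, and where a whole thing is asked for, a point or a joint stands for the part that bears it (a point fixed in the world has none). Each returns a list of dicts, best first, with "score" (0 to 1); they miss things now and then, are a little off and sometimes report something else, mostly with a low value. They report only what shows in the picture. A call takes as long as a camera call.
- spot_in(name, camera): "extent" ([centre column, centre row, width, height] in pixels, round what is visible of it).
- regions_of(name, camera): "region" (420x560 bool, what is visible of it) and "extent" ([centre column, centre row, width, height] in pixels, round what is visible of it).
The state is a dict: "t": time; "joint_pos": joint angles; "qvel": joint speeds; "effort": joint torques, N m; "tcp_pos": TCP position; "ee_rot": TCP orientation; "wrist_force": force on the tool from outside, world axes, zero at the start; "moment": the same for the moment, N m; "grip_width": finger opening in mm.
Only numpy, scipy, OpenCV 4.12 (cv2) and the standard library are available. Lean on these libraries where they do the work, as an engineer would, in place of code of your own. Each camera call takes 0.05 s, during which the arm holds its last target.

### The job

Fit the adapter on the bench mixer's upright spindle: thread on the tall narrow spacer first, then the flat washer, then the cup-topped bushing with its cup upwards, each fully down on the one below. Then hold the bottle upright in the bushing's cup and press it straight down until the sprung pad is fully depressed for a moment, let the pad spring back up, and leave the bottle standing in the cup. Do not disturb the carton, the tub or the vial tray.

Things in the scene. Friction and masses are not known exactly. Their poses are not given: they have to be found in the camera images.
- spindle_foot (a point): Point on the axis of the mixer's spindle, at the top face of the sprung pad when the pad is up; 55 mm above the table; z up, x and y along the sides of the housing (the mixer's yaw varies). The mixer is fixed: a low white box housing 160 x 130 mm, top 42 mm above the table, with a round black pad of 70 mm diameter in the middle. A fixed steel spindle, 16 mm in diameter, stands through the pad and rises 92 mm above this point; its last 10 mm taper to 6 mm.
- pad (a joint): Travel of the sprung pad in m: 0 = up, 0.008 = fully depressed. The spring pushes up with 10 N at the top and 16 N fully down, so it carries the adapter and the bottle without sinking. The spindle does not move with the pad.
- spacer_center (a point): Centre (half-way up) of the spacer: plain grey plastic sleeve, outside diameter 44 mm, height 60 mm, through bore 22 mm, starts standing on the table; its z axis is the bore axis. About 100 g.
- washer_center (a point): Centre (half-way up) of the washer: flat thick ring of the same grey plastic, outside diameter 60 mm, 18 mm thick, through bore 22 mm, starts lying flat on the table; its z axis is the bore axis. About 70 g.
- bushing_center (a point): Centre (half-way up) of the bushing: round block of the same grey plastic, outside diameter 62 mm, height 60 mm; 22 mm bore through its lower 40 mm, opening into a cup of 52 mm diameter and 20 mm depth at the top; starts standing on the table, cup up; z axis up through the cup. About 150 g. When fitted, the spindle ends inside the bore, 26 mm below the cup's floor (18 mm when the pad is down).
- bottle_center (a point): Centre (half-way up) of the bottle: upright, pale glass, body diameter 46 mm from 5 to 70 mm above its foot (foot chamfered to 38 mm), shoulder above, metal cap of 32 mm diameter, total height 100 mm; starts standing on the table. About 180 g. The paper band round the body is only printed on. It fits the bushing's cup with 3 mm play all round, its foot on the cup's floor.
- carton: Bystander: loose upright cardboard carton, 50 mm along its x, 110 mm along its y, 100 mm high; origin at the centre of its underside. 0.4 kg.
- tub: Bystander: loose round white tub with a lid, 62 mm diameter, 106 mm high; origin at the centre of its underside. 0.4 kg.
- vial_tray: Bystander: loose pale foam tray, 100 mm along its x, 240 mm along its y, 30 mm high, with small vials standing in it up to 59 mm above the table; origin at the centre of its underside. 0.6 kg.

How it is judged (in metres and radians):
On the way, in this order (a step that is already met when the one before it is completed fails the run):
1. the spacer is on the spindle, upright and down on the pad (horizontal distance between spacer_center and spindle_foot below 0.006 m and z of spacer_center in the frame of spindle_foot below 0.033 m and angle between spacer_center's own z axis and vertical below 0.1 rad), for 0.2 s.
2. the washer is on the spindle, flat on the spacer (horizontal distance between washer_center and spindle_foot below 0.006 m and z of washer_center in the frame of spindle_foot between 0.055 and 0.072 m and angle between washer_center's own z axis and vertical below 0.1 rad), for 0.2 s.
3. the bushing is on the spindle, cup up, down on the washer (horizontal distance between bushing_center and spindle_foot below 0.006 m and z of bushing_center in the frame of spindle_foot between 0.095 and 0.111 m and angle between bushing_center's own z axis and vertical below 0.1 rad), for 0.2 s.
4. the held bottle, upright in the cup, presses the pad fully down (value of joint pad above 0.007 m and horizontal distance between bottle_center and bushing_center below 0.008 m and z of bottle_center in the frame of bushing_center below 0.064 m and angle between bottle_center's own z axis and vertical below 0.12 rad and contact force between the fingers and bottle above 1 N), for 0.2 s.
At the end, for the whole second after the job is handed in: Spacer, washer, bushing on the spindle in that order from below, within 3 mm of seated and 6 mm of its axis, bushing cup up; bottle upright (0.1 rad), at rest in the cup, within 4 mm of its floor and 8 mm of the bushing's axis; pad back up (2 mm) (horizontal distance between each of spacer_center, washer_center, bushing_center and spindle_foot below 0.006 m and z of spacer_center in the frame of spindle_foot below 0.033 m and z of washer_center in the frame of spindle_foot between 0.065 and 0.072 m and z of bushing_center in the frame of spindle_foot between 0.104 and 0.111 m and angle between each of bushing_center, bottle_center's own z axis and vertical below 0.1 rad and horizontal distance between bottle_center and bushing_center below 0.008 m and z of bottle_center in the frame of bushing_center between 0.056 and 0.064 m and value of joint pad below 0.002 m and linear speed of bottle below 0.02 m/s); the robot touches nothing.
It fails at once if the carton is pushed more than 20 mm or tipped (distance of carton from where it was at the start of the episode above 0.02 m or angle between carton's own z axis and vertical above 0.3 rad).
It fails at once if the tub is pushed more than 20 mm or tipped (distance of tub from where it was at the start of the episode above 0.02 m or angle between tub's own z axis and vertical above 0.3 rad).
It fails at once if the vial tray is pushed more than 20 mm or tipped (distance of vial_tray from where it was at the start of the episode above 0.02 m or angle between vial_tray's own z axis and vertical above 0.3 rad).
It also fails if it takes over 72 s, if anything falls off the work surface, if the arm or the gripper's body presses on something with over 40 N, if the wrist force passes 120 N, or if a joint passes its speed limit or range.

## Working session

There is one attempt and no reset: what is moved stays moved. The work goes in short steps, each a Python script; the robot and the scene stay as the last script left them, time stands still between calls to the robot, and variables do not carry over. Pictures are saved under pics/ and viewed, and the job is handed in when it is done.

```bash
ls; mkdir -p pics
python3 - <<'E'
from station import *
import cv2,numpy as np
o=get_obs();print({k:np.round(v,2) if not isinstance(v,dict) else v for k,v in o.items()})
try: print(grasp_offset)
except Exception as e: print(e)
for n in("scene","top"):
    im=get_image(n);cv2.imwrite(f"pics/{n}0.png",im[:,:,::-1]);c=get_calibration(n);print(n,c)
    for t in("spacer_center","washer_center","bushing_center","bottle_center","pad","carton","tub","vial_tray"):
        print(t,[(round(d["score"],2),np.round(d["extent"],1).tolist()) for d in spot_in(t,n)[:3]])
print(get_calibration("wrist"))
print(get_obs()["t"])
E
```

```text
pics
{'t': np.float64(0.0), 'joint_pos': array([65.65, 12.48, 92.53, -0.  , 75.13, -6.43]), 'qvel': array([-0.01, -0.09, -0.04, -0.  ,  0.06, -0.03]), 'effort': array([-0.000e+00, -3.968e+01, -3.039e+01, -0.000e+00,  1.000e-02,
        0.000e+00]), 'tcp_pos': array([191.98, 593.93, 229.96]), 'ee_rot': array([-1.7999e+02,  1.4000e-01,  7.2080e+01]), 'wrist_force': array([ 0.34, -0.17, -0.32]), 'moment': array([ 0.  , -0.01,  0.03]), 'grip_width': np.float64(85.07)}
18.700000000000003
scene {'fx': 521.9794471107318, 'fy': 521.9794471107318, 'cx': 279.36606146506614, 'cy': 213.1962682311811, 'R': array([[-0.3143382 ,  0.94929194, -0.00602626],
       [ 0.60238177,  0.1945518 , -0.77413552],
       [-0.73370818, -0.24697047, -0.63299122]]), 't': array([ 177.13989214, -309.00081892, 1809.97704622])}
spacer_center [(0.87, [168.6, 203.2, 18.3, 27.5])]
washer_center [(0.56, [388.8, 206.0, 5.0, 10.4])]
bushing_center [(0.88, [205.4, 166.4, 21.7, 28.0])]
bottle_center [(0.73, [278.1, 287.6, 114.9, 59.6]), (0.61, [367.5, 246.6, 27.4, 39.9])]
pad [(0.63, [283.6, 215.7, 24.6, 22.0])]
carton [(0.7
[... 611 characters left out ...]
0.64, [155.6, 201.8, 27.9, 23.5])]
pad [(0.9, [263.8, 231.4, 30.1, 31.2])]
carton [(0.79, [116.0, 254.1, 60.8, 27.4])]
tub [(0.73, [400.5, 260.8, 38.3, 27.1])]
vial_tray [(0.61, [237.9, 134.3, 106.8, 50.0]), (0.57, [402.8, 221.0, 25.4, 20.8])]
{'fx': 307.6795146690615, 'fy': 307.6795146690615, 'cx': 279.2439527182469, 'cy': 207.36675607491634, 'mount': array([[ 9.99999441e-01, -3.08686617e-04,  1.01136957e-03,
        -3.22736995e-01],
       [-2.23681495e-05,  9.50053040e-01,  3.12088482e-01,
        -8.07627939e+01],
       [-1.05719228e-03, -3.12088331e-01,  9.50052502e-01,
        -1.42696885e+02],
       [ 0.00000000e+00,  0.00000000e+00,  0.00000000e+00,
         1.00000000e+00]])}
0.9
```

View pics/scene0.png

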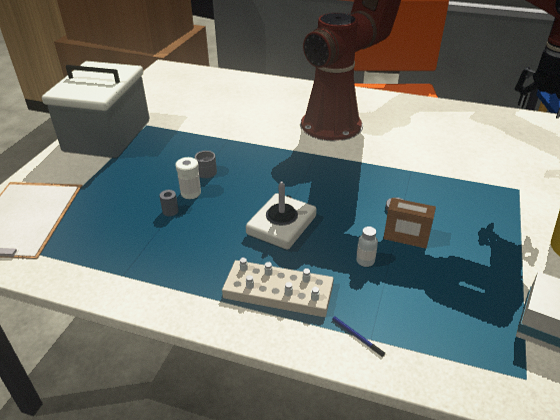

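View pics/top0.png

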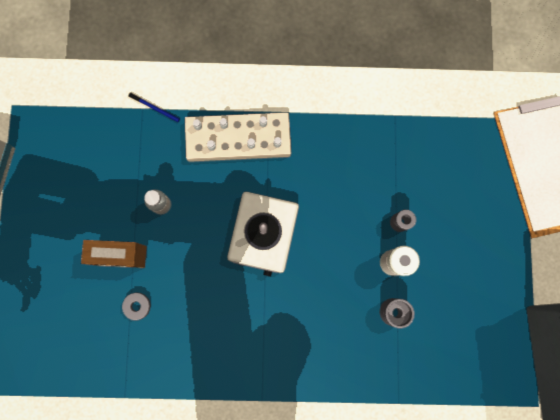

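The scene view shows the mixer at (282,212), the spacer at (168,203), the tub at (189,178) and the bushing at (205,165). The bottle is at (367,246), the carton at (409,224), and only a sliver of the washer shows behind the carton. The top view shows the mixer at (263,231), the spacer at (404,220), the tub at (402,261) and the bushing at (398,313). There the washer is at (135,307), the bottle at (157,202), the carton at (113,254) and the tray at (238,135). Next I'll turn these into positions.

```bash
cat > h.py <<'E'
import numpy as np, cv2
from scipy.spatial.transform import Rotation as Rn
from scipy.optimize import least_squares
from station import *
def cam(n,pose=None):
    c=get_calibration(n)
    if n=="wrist":
        p,r=pose
        T=np.eye(4);T[:3,:3]=Rn.from_euler("xyz",r,degrees=True).as_matrix();T[:3,3]=p
        M=np.linalg.inv(T@c["mount"]);return c,M[:3,:3],M[:3,3]
    return c,np.array(c["R"]),np.array(c["t"])
def proj(C,X):
    c,R,t=C;P=np.atleast_2d(X)@R.T+t
    return np.c_[c["fx"]*P[:,0]/P[:,2]+c["cx"],c["fy"]*P[:,1]/P[:,2]+c["cy"]]
def ray_at_z(C,uv,z):
    c,R,t=C;d=R.T@np.array([(uv[0]-c["cx"])/c["fx"],(uv[1]-c["cy"])/c["fy"],1]);o=-R.T@t
    return o+d*(z-o[2])/d[2]
A=np.linspace(0,2*np.pi,72,endpoint=False)
def ring(r,z): return np.c_[r*np.cos(A),r*np.sin(A),0*A+z]
MODEL={"spacer_center":np.r_[ring(22,0),ring(22,60)],"washer_center":np.r_[ring(30,0),ring(30,18)],
 "bushing_center":np.r_[ring(31,0),ring(31,60)],"bottle_center":np.r_[ring(19,0),ring(23,5),ring(23,70),ring(16,100)],
 "tub":np.r_[ring(31,0),ring(31,106)],"pad":ring(35,55)}
def fit(name,obs,x0=(400,0)):
    """obs: list of (cam, extent); centre of the box is matched, foot position on the table returned"""
    def f(x):
        o=[]
        for C,e in obs:
            p=proj(C,MODEL[name]+[x[0],x[1],0]);c=(p.min(0)+p.max(0))/2
            o+=list(c-np.array(e[:2]))
        return o
    s=least_squares(f,x0);return s.x,np.round(s.fun,1)
E
python3 - <<'E'
from h import *
S=cam("scene");T=cam("top")
d={"spacer_center":[(S,[168.6,203.2]),],"washer_center":[(T,[135.1,307.8])],"bushing_center":[(S,[205.4,166.4]),(T,[397.3,313.4])],
"bottle_center":[(S,[367.5,246.6]),(T,[155.6,201.8])],"tub":[(T,[400.5,260.8])],"pad":[(T,[263.8,231.4]),(S,[283.6,215.7])]}
for k,v in d.items():
    print(k,*fit(k,v))
    for o in v: print('   ',fit(k,[o])[0])
print("spacer top",fit("spacer_center",[(T,[402.8,221.0])]))
for n,C,p in(("T",T,[263,228]),("S",S,[282,182])): print("spindle",n,ray_at_z(C,p,147))
for n in("scene","top"):
    im=cv2.imread(f"pics/{n}0.png");c=(282,212) if n=="scene" else (263,231)
    cv2.imwrite(f"pics/{n}0z.png",cv2.resize(im[c[1]-45:c[1]+45,c[0]-60:c[0]+60],None,fx=6,fy=6,interpolation=cv2.INTER_CUBIC))
E
```

```text
spacer_center [ 604.49925686 -303.79992082] [0. 0.]
    [ 604.49925686 -303.79992082]
washer_center [393.45259197 286.6386118 ] [ 0. -0.]
    [393.45259197 286.6386118 ]
bushing_center [ 397.87125036 -289.59146781] [-0.3 -2.6 -0.5 -0.9]
    [ 410.50883226 -282.79253302]
    [ 395.93931003 -290.7003413 ]
bottle_center [628.19160136 246.96857005] [ 0.4 -0.6  0.2 -0.4]
    [630.39981689 246.48054791]
    [627.29864679 247.44330063]
tub [ 507.38993718 -291.95996218] [0. 0.]
    [ 507.38993718 -291.95996218]
pad [570.23933018   9.76542871] [-2.  -2.  -1.6 -4.7]
    [565.90000727   5.2722688 ]
    [587.22277645  19.63734673]
spacer top (array([ 598.85870446, -305.85648499]), array([-0.,  0.]))
spindle T [563.02524175   6.79538933 147.        ]
spindle S [570.05097745   9.98167296 147.        ]
```

```bash
python3 -c "
import cv2,numpy as np
a=cv2.imread('pics/scene0z.png');b=cv2.imread('pics/top0z.png')
cv2.imwrite('pics/z.png',cv2.resize(np.vstack([a,b]),(400,600)))"
```

```text
(no output)
```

View pics/z.png

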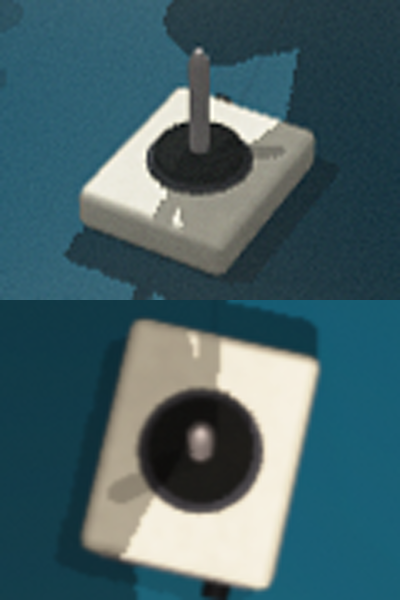

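```bash
cat >> h.py <<'E'
DOWN=[180,0,90]
def look(tag,names,n="wrist"):
    o=get_obs();im=get_image(n);cv2.imwrite(f"pics/{tag}.png",im[:,:,::-1])
    C=cam(n,(o["tcp_pos"],o["ee_rot"]));out={}
    for k in names:
        r=spot_in(k,n);out[k]=r
        for d in r[:2]: print(tag,k,round(d["score"],2),np.round(d["extent"],1),"fit",np.round(fit(k,[(C,d["extent"])],(500,0))[0],1) if k in MODEL else "")
    print("t",round(get_obs()["t"],2),"tcp",np.round(o["tcp_pos"],1),np.round(o["ee_rot"],2))
    np.savez(f"pics/{tag}.npz",p=o["tcp_pos"],r=o["ee_rot"])
    return C,out
def camof(tag):
    d=np.load(f"pics/{tag}.npz");return cam("wrist",(d["p"],d["r"]))
E
python3 - <<'E'
from h import *
goto([567,8,230],DOWN); look("w_mix",["pad"])
goto([601,-305,170],DOWN); look("w_sp",["spacer_center","tub"])
E
```

```text
w_mix pad 0.72 [278.5 187.8  65.2  61.5] fit [569.8   8.3]
t 3.47 tcp [567.    8.8 230. ] [-1.800e+02 -2.000e-02  9.006e+01]
w_sp spacer_center 0.94 [278.1 198.1  49.7  65.9] fit [ 602.2 -304.5]
w_sp tub 0.97 [302.   82.2  98.2 106.3] fit [ 508.  -289.5]
t 4.83 tcp [ 601.5 -303.7  170.4] [ 1.7997e+02 -3.0000e-02  9.0060e+01]
```

View pics/w_mix.png

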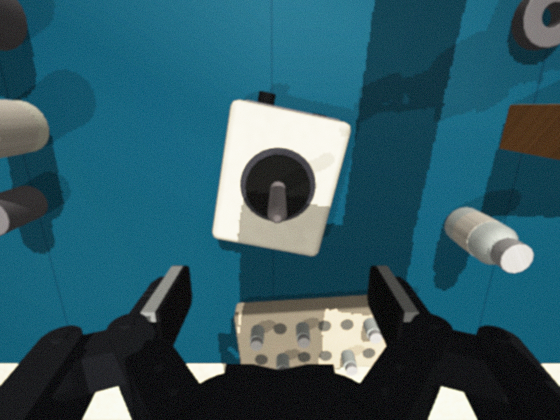

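View pics/w_sp.png

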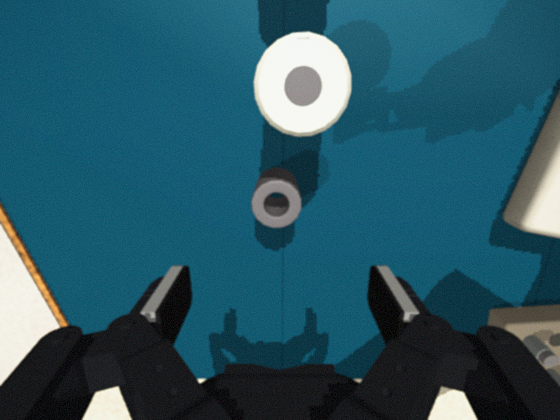

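Run:
```python
from h import *
a=cv2.imread("pics/w_mix.png")[165:240,230:325];b=cv2.imread("pics/w_sp.png")[160:240,230:325]
cv2.imwrite("pics/z2.png",np.hstack([cv2.resize(a,(400,316),interpolation=3),cv2.resize(b,(400,337),interpolation=3)[:316]]))
```

```text
(no output)
```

View pics/z2.png

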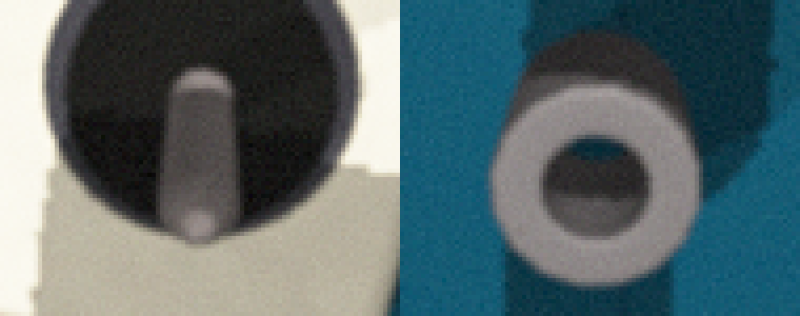

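Run:
```python
from h import *
print(ray_at_z(camof("w_mix"),[277.5,218.2],147),ray_at_z(camof("w_mix"),[278.1,187.6],55))
print(ray_at_z(camof("w_sp"),[276.8,204],60),ray_at_z(camof("w_sp"),[276.8+.2,204.5],60))
```

```text
[569.25662615   7.56716532 147.        ] [568.45355002   7.84705513  55.        ]
[ 600.84065929 -305.60170237   60.        ] [ 601.29331349 -305.42970091   60.        ]
```

```bash
cat >> h.py <<'E'
def st(l=""):
    o=get_obs();print(l,"t",round(o["t"],2),"tcp",np.round(o["tcp_pos"],1),"F",np.round(o["wrist_force"],1),"w",round(float(o["grip_width"]),1));return o
E
python3 - <<'E'
from h import *
move_l([601.3,-305.2,70],DOWN,150); wait(.2);st()
move_l([601.3,-305.2,28],None,120); wait(.1);st()
grip(40,60);st("closed")
move_l([601.3,-305.2,120],None,150);wait(.3);st()
look("w_sp2",["spacer_center"])
E
```

```text
t 5.85 tcp [ 602.4 -305.9   71.8] F [ 0.4 -0.4 -0.7] w 85.5
 t 6.45 tcp [ 602.  -305.7   28.9] F [ 0.1  0.6 -0.8] w 85.2
closed t 6.92 tcp [ 602.1 -305.8   29.1] F [-0.7 -0.5  3.7] w 43.1
 t 7.99 tcp [ 600.6 -304.8  118.7] F [-0.   0.1 -0.9] w 43.0
w_sp2 spacer_center 0.62 [281.1 278.3 103.6 136.8] fit [ 656.3 -303.3]
w_sp2 spacer_center 0.33 [536.6 380.   43.4  75.7] fit [768.5 -60.3]
t 8.09 tcp [ 600.6 -304.8  118.7] [-1.799e+02 -7.000e-02  8.999e+01]
```

View pics/w_sp2.png

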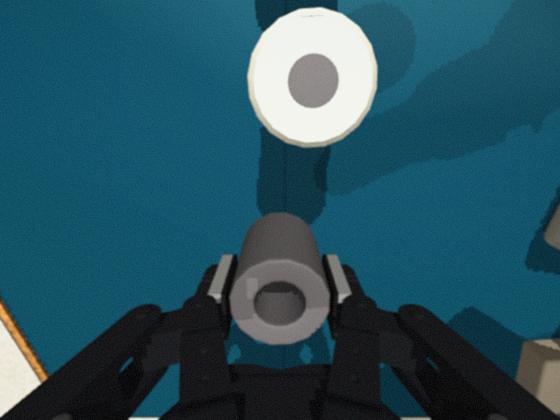

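Run:
```python
from h import *
C=camof("w_sp2")
for p in([280,303],[279.5,302]): print(ray_at_z(C,p,149.8)-[600.6,-304.8,0])
X=np.array([600.6,-304.8,0])
im=cv2.imread("pics/w_sp2.png")
for dx in(0,):
  p=proj(C,ring(22,149.8)+X); cv2.polylines(im,[np.int32(p*8)],True,(0,0,255),1,cv2.LINE_AA,3)
  p=proj(C,ring(11,149.8)+X); cv2.polylines(im,[np.int32(p*8)],True,(0,0,255),1,cv2.LINE_AA,3)
cv2.imwrite("pics/ov.png",cv2.resize(im[190:370,190:370],None,fx=3,fy=3))
```

```text
[ -1.23627108   0.23497808 149.8       ]
[-1.7339957e+00  2.2272661e-02  1.4980000e+02]
```

View pics/ov.png

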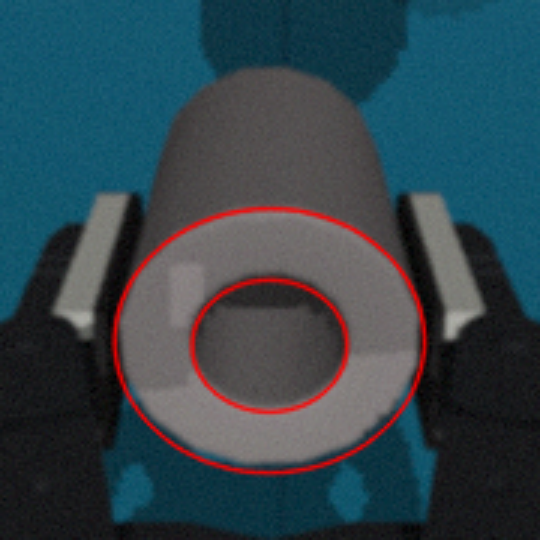

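Run:
```python
from h import *
move_l([601,-305,200],None,200)
goto([569.7,7.8,200],DOWN);wait(.3);st()
look("w_m2",["pad"])
```

```text
t 10.14 tcp [570.    6.8 200. ] F [-0.1 -0.7 -1.2] w 43.0
w_m2 pad 0.97 [279.2 188.3  73.5  62.8] fit [565.7   7. ]
t 10.24 tcp [570.    6.8 200. ] [1.7999e+02 1.0000e-02 8.9920e+01]
```

View pics/w_m2.png

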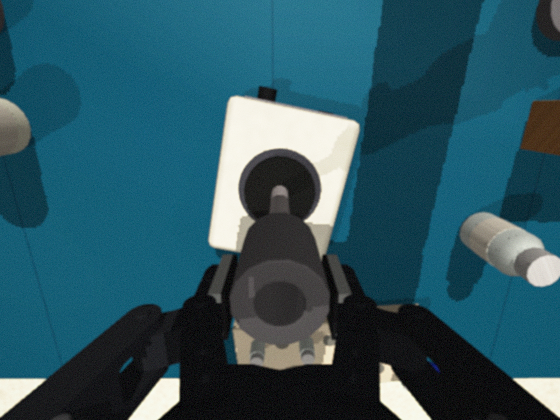

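Run:
```python
from h import *
for z in(160,135,110,95,88,85):
    move_l([569.7,8.2,z],None,100 if z>100 else 60);o=st(z)
    if abs(o["wrist_force"]).max()>15: break
```

```text
160 t 10.79 tcp [569.5   8.3 159.6] F [ 0.3  0.7 -0.9] w 42.2
135 t 11.19 tcp [569.5   8.3 134.7] F [ 0.2 -0.3 -0.3] w 42.9
110 t 11.59 tcp [569.4   8.3 109.6] F [ 0.1 -0.  -1.1] w 42.8
95 t 11.99 tcp [569.2   8.3  94.4] F [ 0.6  0.1 -0.4] w 42.8
88 t 12.26 tcp [569.2   8.2  87.4] F [ 0.8  0.4 -1.4] w 43.0
85 t 12.51 tcp [569.5   8.2  84.8] F [-0.  -0.5 -1.3] w 43.1
```

Run:
```python
from h import *
move_l([569.7,8.2,83.4],None,40);st("down")
grip(85);wait(.2);st("open")
move_l([569.7,8.2,230],None,200);wait(.1);look("w_m3",["spacer_center","pad"])
goto([393.5,286.5,150],DOWN);wait(.2);look("w_wa",["washer_center","carton"])
```

```text
down t 12.76 tcp [570.4   8.1  84.1] F [-0.1 -0.6  2.8] w 42.6
open t 13.45 tcp [569.7   8.2  83.4] F [-0.   0.5  1. ] w 85.0
w_m3 spacer_center 0.61 [280.2 199.1  52.2  63.4] fit [586.5   9.7]
w_m3 pad 0.61 [278.6 183.   64.9  52.4] fit [564.6   8. ]
t 14.58 tcp [568.3   8.4 227.6] [-1.7976e+02 -3.0000e-02  9.0000e+01]
w_wa washer_center 0.8 [279.9 197.2  63.2  63.3] fit [397.2 286.8]
w_wa carton 0.75 [321.8 328.5 124.1 106.4] fit 
t 16.22 tcp [394.6 286.  150.4] [ 1.7995e+02 -2.0000e-02  8.9900e+01]
```

View pics/w_m3.png

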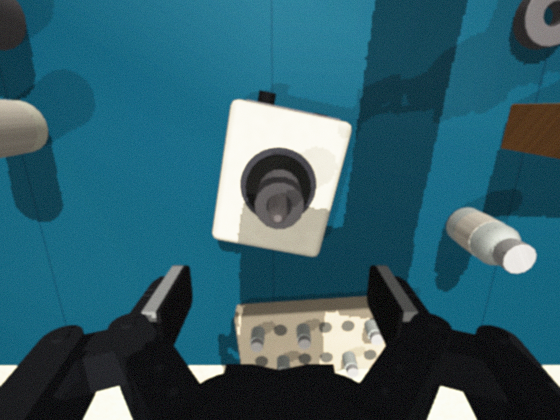

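View pics/w_wa.png

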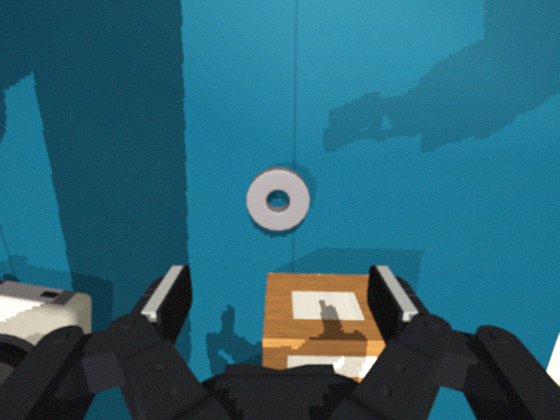

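Run:
```python
from h import *
C=camof("w_wa")
print("carton edge",ray_at_z(C,[266,274],100),ray_at_z(C,[376,274],100))
im=cv2.imread("pics/w_wa.png")
g=im[150:250,230:330].astype(float)
# grey plastic vs blue mat
m=((g[:,:,0]-g[:,:,2])<30)&(g.sum(2)>250)
n,l,s,c=cv2.connectedComponentsWithStats(m.astype(np.uint8));i=1+np.argmax(s[1:,4]);print(s[i],c[i]+[230,150])
cnt=max(cv2.findContours((l==i).astype(np.uint8),0,1)[0],key=len);e=cv2.fitEllipse(cnt);print(e)
uv=np.array(e[0])+[230,150];print(ray_at_z(C,uv,18),ray_at_z(C,uv,14))
X=ray_at_z(C,uv,18)
for z,r,X in((18,30,X),(18,11,X)):
  X=np.array([X[0],X[1],0]);p=proj(C,ring(r,z)+X);cv2.polylines(im,[np.int32(p*8)],True,(0,0,255),1,cv2.LINE_AA,3)
cv2.imwrite("pics/ov2.png",cv2.resize(im[150:250,230:330],None,fx=5,fy=5))
```

```text
carton edge [427.25292782 276.60545456 100.        ] [427.45798826 354.91762392 100.        ]
[  17   17   63   64 2863] [277.74397485 198.7341949 ]
((47.74290466308594, 48.68817901611328), (62.06706237792969, 62.99307632446289), 7.661238670349121)
[395.87164883 284.80509768  18.        ] [397.06721435 284.78854462  14.        ]
```

View pics/ov2.png

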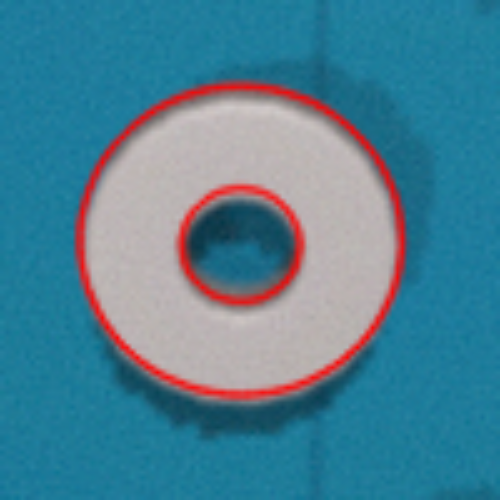

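Run:
```python
from h import *
C=camof("w_wa")
print("carton edge",ray_at_z(C,[266,274],0),ray_at_z(C,[264,341],100))
T=cam("top");
print(ray_at_z(T,[82,265],100),ray_at_z(T,[134,267],100),ray_at_z(T,[82,241],100),ray_at_z(T,[136,243],100))
```

```text
carton edge [486.09027776 271.76889423   0.        ] [485.84277093 274.17046553 100.        ]
[482.1553595  378.98522944 100.        ] [480.56732916 271.67282658 100.        ] [531.77395752 382.73621479 100.        ] [530.31637534 270.5612279  100.        ]
```

Run:
```python
from h import *
move_l([396,285,40],DOWN,150)
move_l([396,285,0.5],None,80);wait(.1);st()
grip(50,60);st("closed")
move_l([396,285,120],None,150);wait(.2);st()
look("w_wa2",["washer_center"])
```

```text
t 17.84 tcp [396.5 285.3   1. ] F [ 0.6  0.3 -0.2] w 84.6
closed t 18.23 tcp [396.5 285.3   1.9] F [-2.6 -1.5  6.6] w 57.5
 t 19.38 tcp [395.1 284.5 118.7] F [ 0.1  1.  -0.9] w 57.4
w_wa2 washer_center 0.86 [280.3 278.2 123.  122.2] fit [466.7 285.5]
t 19.48 tcp [395.1 284.5 118.7] [-1.7987e+02  7.0000e-02  9.0000e+01]
```

View pics/w_wa2.png

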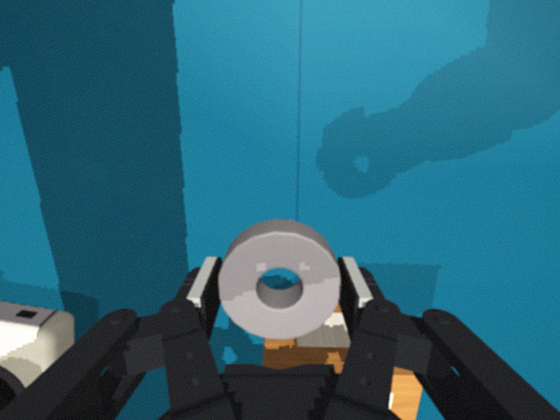

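Run:
```python
from h import *
C=camof("w_wa2");im=cv2.imread("pics/w_wa2.png");X=np.array([395.1,284.5,118.7])
for z in(17,):
 for r in(30,11):
  p=proj(C,ring(r,z)+X); cv2.polylines(im,[np.int32(p*8)],True,(0,0,255),1,cv2.LINE_AA,3)
p=proj(C,ring(30,-1)+X); cv2.polylines(im,[np.int32(p*8)],True,(0,255,0),1,cv2.LINE_AA,3)
cv2.imwrite("pics/ov3.png",cv2.resize(im[200:360,190:370],None,fx=4,fy=3.5))
```

```text
(no output)
```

View pics/ov3.png

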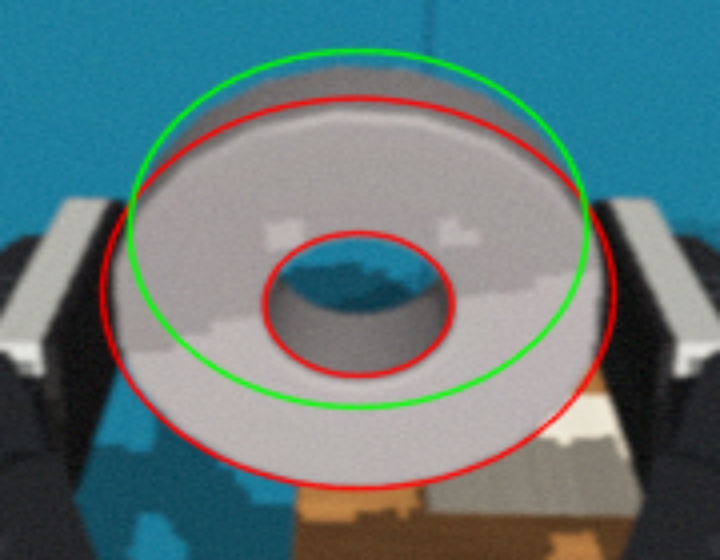

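Run:
```python
from h import *
move_l([396,285,190],None,200)
goto([569.3,8,190],DOWN);wait(.2);st()
for z in(160,145,132,122,118,116.5):
    move_l([569.3,8,z],None,100 if z>140 else 60);o=st(z)
    if abs(o["wrist_force"]).max()>12: break
```

```text
t 21.42 tcp [569.    9.4 190. ] F [ 0.1  0.  -0.2] w 57.7
160 t 21.87 tcp [568.7   8.3 159.3] F [ 0.6 -0.3 -1.1] w 57.8
145 t 22.17 tcp [568.8   8.  144.4] F [-0.4  0.1 -1. ] w 57.5
132 t 22.53 tcp [568.8   8.  131.3] F [-0.2  0.4 -0.5] w 57.4
122 t 22.85 tcp [568.9   8.1 121.2] F [-0.3 -0.7 -1.3] w 57.4
118 t 23.1 tcp [569.2   8.  117.7] F [ 0.3  0.4 -0.4] w 57.5
116.5 t 23.35 tcp [569.9   8.  117. ] F [-0.9 -0.7  0.6] w 57.8
```

Run:
```python
from h import *
move_l([569.3,8,115.6],None,40);st("down")
grip(85);wait(.15);st("open")
move_l([569.3,8,230],None,200);wait(.1);look("w_m4",["washer_center"])
goto([397,-289,180],DOWN);wait(.2);look("w_bu",["bushing_center","tub"])
```

```text
down t 23.6 tcp [570.1   8.  117. ] F [-0.9  0.4  4.1] w 57.7
open t 24.14 tcp [569.1   8.  115.4] F [ 0.7 -0.4  0.4] w 84.9
w_m4 washer_center 0.82 [281.1 213.2  68.3  73.3] fit [612.4  10.8]
t 25.07 tcp [567.8   8.2 227.5] [-1.7975e+02 -3.0000e-02  9.0000e+01]
w_bu bushing_center 0.69 [280.4 195.6  64.9  74. ] fit [ 398.7 -287.2]
w_bu tub 0.76 [277.8 308.1  73.6 115.6] fit [ 506.6 -289.3]
w_bu tub 0.32 [539.  338.1  42.   34.5] fit [543.7 -23.4]
t 26.73 tcp [ 397.8 -288.4  180.2] [1.7997e+02 1.0000e-02 9.0100e+01]
```

Run:
```python
from h import *
C=camof("w_m4");im=cv2.imread("pics/w_m4.png");X=np.array([569,8,133])
for r in(30,11):
  p=proj(C,ring(r,0)+X); cv2.polylines(im,[np.int32(p*8)],True,(0,0,255),1,cv2.LINE_AA,3)
a=cv2.resize(im[150:260,210:350],None,fx=2.8,fy=2.8)
C=camof("w_bu");im=cv2.imread("pics/w_bu.png");X=np.array([397,-289,60])
for r in(31,26):
  p=proj(C,ring(r,0)+X); cv2.polylines(im,[np.int32(p*8)],True,(0,0,255),1,cv2.LINE_AA,3)
b=cv2.resize(im[150:260,210:350],None,fx=2.8,fy=2.8)
cv2.imwrite("pics/ov4.png",np.hstack([a,b]))
```

```text
(no output)
```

View pics/ov4.png

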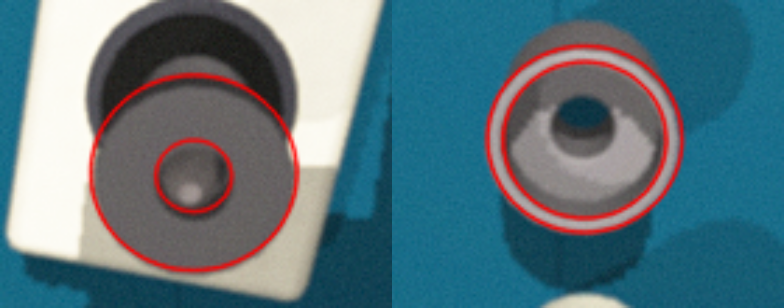

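View pics/w_bu.png

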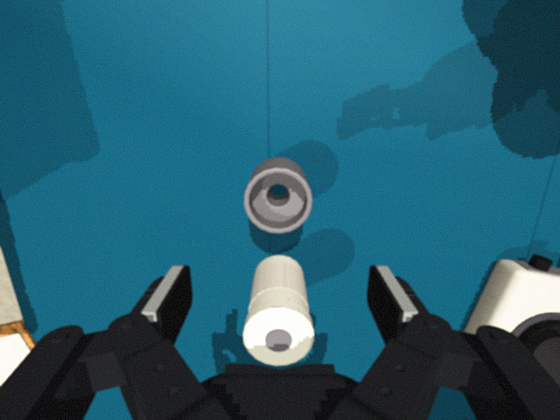

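```bash
python3 - <<'E'
from h import *
move_l([397.2,-288.9,80],DOWN,150)
move_l([397.2,-288.9,10],None,120);wait(.15);st()
grip(52,60);st("closed")
move_l([397.2,-288.9,120],None,150);wait(.2);st()
look("w_bu2",["bushing_center"])
E
python3 - <<'E'
from h import *
d=np.load("pics/w_bu2.npz");C=camof("w_bu2");im=cv2.imread("pics/w_bu2.png");X=np.array(d["p"])+[0,0,50]
for r in(31,26):
  p=proj(C,ring(r,0)+X); cv2.polylines(im,[np.int32(p*8)],True,(0,0,255),1,cv2.LINE_AA,3)
cv2.imwrite("pics/ov5.png",im)
E
```

```text
t 28.43 tcp [ 398.1 -289.8   11.2] F [ 0.2 -0.8  0.2] w 85.0
closed t 28.77 tcp [ 398.  -289.7   11.1] F [-0.  -0.1  6.4] w 60.4
 t 29.86 tcp [ 396.4 -288.2  118.6] F [-0.7 -0.1 -1.7] w 60.3
w_bu2 bushing_center 0.91 [281.6 292.7 162.5 164. ] fit [ 466.  -286.1]
t 29.96 tcp [ 396.4 -288.2  118.6] [-1.7989e+02 -1.1000e-01  9.0000e+01]
```

View pics/ov5.png

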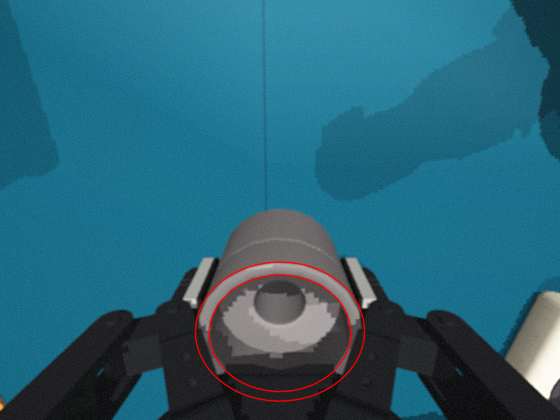

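Run:
```python
from h import *
move_l([397.2,-288.9,200],None,200)
goto([569.7,8,195],DOWN);wait(.2);st()
for z in(170,158,152,148,145.5):
    move_l([569.7,8,z],None,100 if z>160 else 50);o=st(z)
    if abs(o["wrist_force"]).max()>12: break
```

```text
t 32.0 tcp [569.6   6.7 195.1] F [ 0.9  0.2 -0.6] w 60.0
170 t 32.4 tcp [568.9   7.8 169. ] F [ 0.2 -0.1 -1.1] w 60.4
158 t 32.79 tcp [569.4   8.1 157.6] F [ 0.4 -0.  -1.8] w 60.5
152 t 33.06 tcp [569.3   8.1 151.5] F [-0.6  0.3 -0.8] w 60.2
148 t 33.31 tcp [569.4   8.  147.6] F [-0.6  0.6 -1.2] w 60.2
145.5 t 33.56 tcp [569.5   8.  145.3] F [ 0.  -0.4 -0.6] w 60.1
```

```bash
python3 - <<'E'
from h import *
move_l([569.7,8,143.5],None,40);st("down")
grip(85);wait(.15);st("open")
move_l([569.7,8,270],None,200);wait(.25);look("w_m5",["bushing_center"])
goto([628,247,200],DOWN);wait(.2);look("w_bo",["bottle_center","carton"])
E
python3 - <<'E'
from h import *
d=np.load("pics/w_m5.npz");C=camof("w_m5");im=cv2.imread("pics/w_m5.png");X=np.array([569.2,8,193])
for r in(31,26):
  p=proj(C,ring(r,0)+X); cv2.polylines(im,[np.int32(p*8)],True,(0,0,255),1,cv2.LINE_AA,3)
cv2.imwrite("pics/ov6.png",im)
d=np.load("pics/w_bo.npz");C=camof("w_bo");im=cv2.imread("pics/w_bo.png");X=np.array([628,247,0])
for r,z in((23,5),(23,70),(16,100)):
  p=proj(C,ring(r,z)+X); cv2.polylines(im,[np.int32(p*8)],True,(0,0,255),1,cv2.LINE_AA,3)
cv2.imwrite("pics/ov7.png",im)
E
```

```text
down t 33.81 tcp [570.3   7.9 144.1] F [-0.5  1.   0.1] w 60.2
open t 34.33 tcp [569.7   8.  143.4] F [ 0.  -0.4 -0.2] w 85.1
w_m5 bushing_center 0.86 [281.7 214.   80.8  89.4] fit [619.5  11.4]
t 35.47 tcp [568.8   8.1 268.1] [-1.7981e+02 -2.0000e-02  9.0000e+01]
w_bo bottle_center 0.67 [277.  192.6  50.8  64.5] fit [627.9 243.5]
w_bo carton 0.64 [389.   52.9 172.4  85.3] fit 
t 36.82 tcp [628.7 245.4 201.1] [ 1.7991e+02 -1.0000e-02  8.9870e+01]
```

View pics/ov6.png

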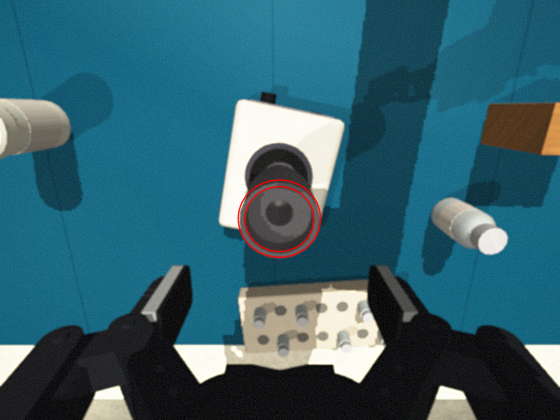

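View pics/ov7.png

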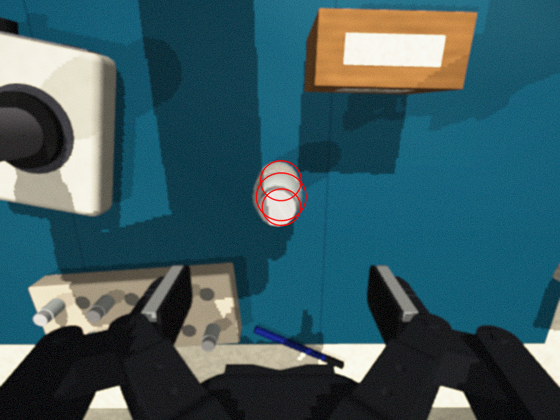

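Run:
```python
from h import *
C=camof("w_bo");im=cv2.imread("pics/w_bo.png");X=np.array([628,244,0])
a=cv2.resize(im[140:250,230:330],None,fx=5,fy=5,interpolation=3)
for r,z in((23,5),(23,70),(16,100)):
  p=(proj(C,ring(r,z)+X)+.5-[230,140])*5; cv2.polylines(a,[np.int32(p)],True,(0,0,255),1,cv2.LINE_AA)
C=camof("w_m5");im=cv2.imread("pics/w_m5.png")
b=cv2.resize(im[160:270,230:330],None,fx=5,fy=5,interpolation=3)
cv2.imwrite("pics/ov8.png",cv2.resize(np.hstack([a[:],b]),(800,440)))
```

```text
(no output)
```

View pics/ov8.png

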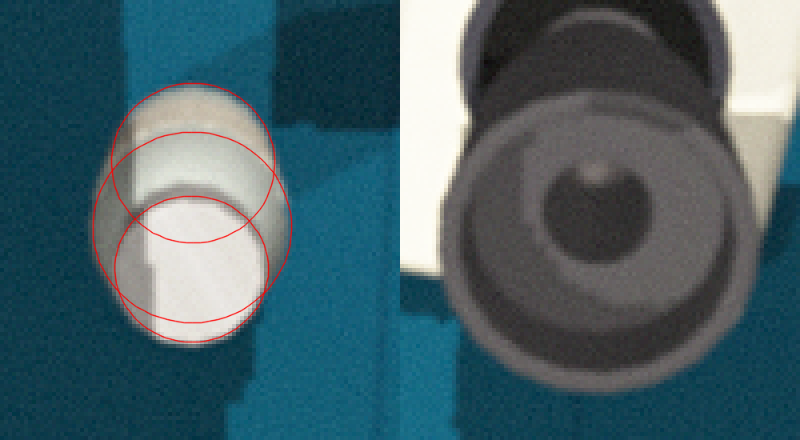

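```bash
python3 - <<'E'
from h import *
print(ray_at_z(camof("w_m5"),[279.6,220.1],193))
move_l([628.5,244,130],DOWN,150)
move_l([628.5,244,34],None,130);wait(.2);st()
grip(42,60);wait(.1);st("closed")
move_l([628.5,244,120],None,150);wait(.2);st()
look("w_bo2",["bottle_center"])
E
python3 - <<'E'
from h import *
d=np.load("pics/w_bo2.npz");C=camof("w_bo2");im=cv2.imread("pics/w_bo2.png");X=np.array(d["p"])-[0,0,34.5]
for r,z in((19,0),(23,5),(23,70),(16,100)):
  p=proj(C,ring(r,z)+X); cv2.polylines(im,[np.int32(p*8)],True,(0,0,255),1,cv2.LINE_AA,3)
cv2.imwrite("pics/ov9.png",im)
E
```

```text
[569.43673015   8.51285407 193.        ]
 t 38.52 tcp [629.6 244.3  35.5] F [ 0.5 -0.6 -1.1] w 85.0
closed t 39.08 tcp [629.  244.   34.5] F [-0.3  0.2  2.3] w 44.6
 t 40.0 tcp [627.2 243.7 117.9] F [-0.4  0.5 -2.4] w 44.8
w_bo2 bottle_center 0.55 [279.4 288.4 111.7 161.2] fit [676.2 243.8]
t 40.1 tcp [627.2 243.7 117.9] [-1.798e+02  5.000e-02  9.000e+01]
```

View pics/ov9.png

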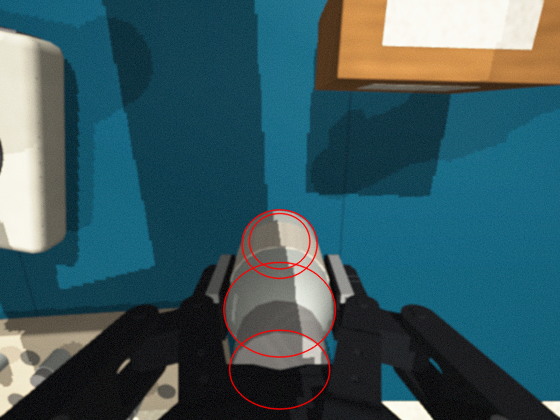

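Run:
```python
from h import *
grip(42,90);st()
move_l([628.5,244,265],None,220)
goto([569.7,8.3,265],DOWN);wait(.25);st()
move_l([569.7,8.3,236],None,100);wait(.2);st()
look("w_m6",["bushing_center"])
```

```text
t 40.32 tcp [628.5 244.  119.8] F [-0.3 -1.  -2.2] w 44.1
 t 42.33 tcp [570.1   9.5 265. ] F [-0.2 -0.6 -1.4] w 44.2
 t 42.98 tcp [570.3   8.2 236.9] F [-0.4  0.2 -2.3] w 43.8
w_m6 bushing_center 0.91 [279.4 212.4  91.6  76.9] fit [609.1   8.6]
t 43.08 tcp [570.3   8.2 236.9] [1.799e+02 1.000e-02 9.000e+01]
```

View pics/w_m6.png

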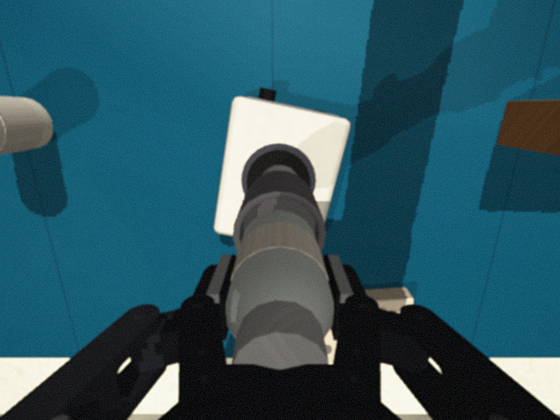

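The bottle at (280,290) is lined up over the bushing's cup at (279,215). I'll lower it now and watch the force.

Run:
```python
from h import *
for z in(226,220,214,210,208,207):
    move_l([569.6,8.3,z],None,60 if z>212 else 30);o=st(z)
    if abs(o["wrist_force"]).max()>14: break
```

```text
226 t 43.39 tcp [568.9   8.3 224.9] F [ 0.9  0.5 -2.7] w 44.1
220 t 43.64 tcp [569.1   8.3 219.3] F [-0.5 -0.  -2.8] w 44.2
214 t 43.89 tcp [569.2   8.3 213.3] F [-0.8 -0.3 -2.3] w 44.2
210 t 44.17 tcp [569.4   8.3 209.7] F [-0.7  0.2 -1.6] w 44.0
208 t 44.42 tcp [569.5   8.3 207.9] F [-0.5 -0.2 -2.3] w 44.3
207 t 44.67 tcp [570.1   8.4 207.6] F [-1.5  0.6  1.2] w 44.0
```

Run:
```python
from h import *
for z in(205,203,201,200,199,198,197,196,195):
    move_l([569.6,8.3,z],None,25);o=st(z)
    F=o["wrist_force"]
    if F[2]>38 or abs(F[:2]).max()>20: break
wait(.5);st("hold")
```

```text
205 t 44.92 tcp [570.4   8.4 206.5] F [-0.8  1.1  5.2] w 44.4
203 t 45.17 tcp [570.5   8.4 204.8] F [-1.6  0.6  6.8] w 43.8
201 t 45.42 tcp [570.6   8.4 203.1] F [-1.1  0.4  7.7] w 44.7
200 t 45.67 tcp [570.6   8.4 202.4] F [-1.5 -0.1  7.3] w 44.2
199 t 45.92 tcp [570.7   8.5 201.6] F [-1.7  0.5  9.1] w 43.9
198 t 46.17 tcp [570.7   8.5 200.7] F [-2.2  0.2  8.6] w 44.0
197 t 46.42 tcp [570.7   8.5 199.9] F [-1.7  0.2 10.4] w 43.6
196 t 46.67 tcp [570.8   8.5 199.5] F [-3.1  1.5 11.4] w 44.3
195 t 46.92 tcp [571.    8.5 199.5] F [-4.1  1.6 15.4] w 44.1
hold t 47.42 tcp [571.    8.5 199.4] F [-4.6  0.7 15.7] w 43.8
```

Run:
```python
from h import *
move_l([569,8.3,194],None,25);wait(.4);st("hold2")
im=get_image("scene");cv2.imwrite("pics/press.png",cv2.resize(im[130:250,210:350,::-1],None,fx=5,fy=5,interpolation=3))
for z in(197,200,203,206,207.5):
    move_l([569.5,8.3,z],None,30);st(z)
wait(.3);st("up")
```

```text
hold2 t 48.08 tcp [571.    8.5 199.4] F [-4.9  1.4 18.1] w 44.2
197 t 48.38 tcp [570.8   8.5 200.4] F [-2.4  1.  10.3] w 44.0
200 t 48.62 tcp [570.6   8.5 202.7] F [-1.3  0.6  7.2] w 44.1
203 t 48.88 tcp [570.5   8.4 205.1] F [-0.8  1.   6.5] w 44.2
206 t 49.12 tcp [570.4   8.2 207.1] F [-0.4  0.1  4.2] w 44.3
207.5 t 49.38 tcp [569.7   8.2 207.6] F [0.4 0.2 3.7] w 44.5
up t 49.67 tcp [569.6   8.2 207.5] F [-0.3  0.6  4.2] w 44.3
```

View pics/press.png

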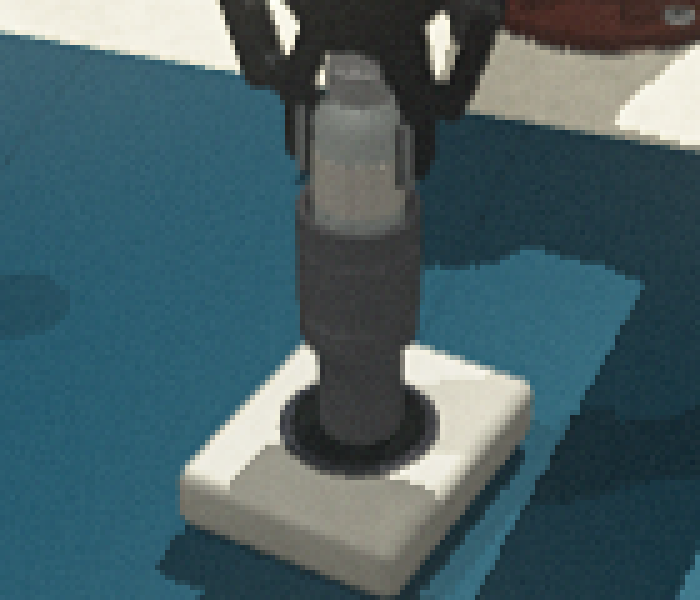

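The pad is sunk flush and the stack is straight. I'll let the pad come fully up, then release.

```bash
python3 - <<'E'
from h import *
move_l([569.5,8.3,208.2],None,20);wait(.2);st("unload")
grip(85);wait(.2);st("open")
move_l([569.5,8.3,320],None,150);st()
look("w_end",["bottle_center"])
for n in("scene","top"):
    im=get_image(n);c=(283,200) if n=="scene" else (263,231)
    cv2.imwrite(f"pics/{n}_f.png",im[:,:,::-1])
    cv2.imwrite(f"pics/{n}_fz.png",cv2.resize(im[c[1]-80:c[1]+60,c[0]-70:c[0]+70,::-1],None,fx=4,fy=4,interpolation=3))
E
python3 -c "
import cv2,numpy as np
a=cv2.imread('pics/scene_fz.png');b=cv2.imread('pics/scene_f.png')
cv2.imwrite('pics/f.png',np.hstack([cv2.resize(a,(400,400)),cv2.resize(b,(400,400))]))"
```

```text
unload t 50.12 tcp [569.1   8.3 207.6] F [-0.2 -0.6 -0.5] w 44.0
open t 50.81 tcp [569.5   8.3 208.2] F [-0.9 -0.2 -0.3] w 84.8
 t 51.7 tcp [568.8   8.4 318.7] F [-0.4 -0.6 -0.3] w 85.1
w_end bottle_center 0.61 [279.9 213.8  61.9  81.2] fit [631.6   9.6]
t 51.8 tcp [568.8   8.4 318.7] [-1.7988e+02 -1.0000e-02  9.0000e+01]
```

View pics/f.png

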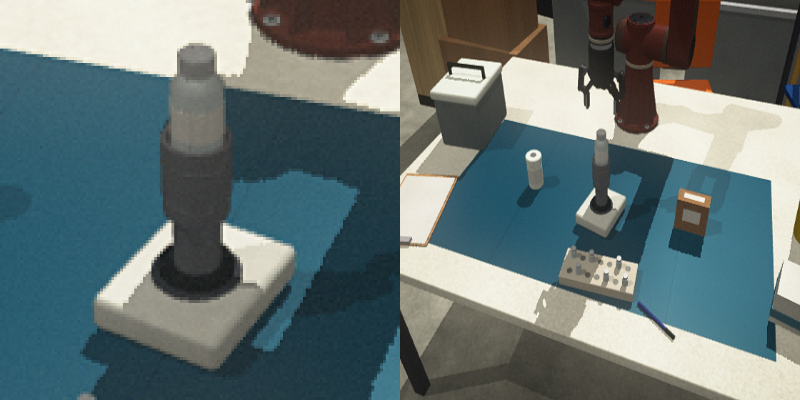

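View pics/w_end.png

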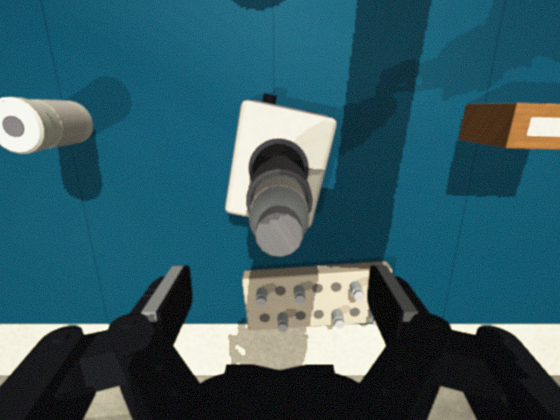

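The bottle stands upright in the cup and the gripper is clear. Last, I'll check the pad and cap heights and that the bystanders haven't moved, then sign off.

Run:
```python
from h import *
C=camof("w_end");im=cv2.imread("pics/w_end.png");S=cam("scene");s=cv2.imread("pics/scene_f.png")
a=cv2.resize(im[120:270,210:350],None,fx=4,fy=4,interpolation=3);b=cv2.resize(s[120:260,213:353],None,fx=4,fy=4,interpolation=3)
for r,z in((16,273),(31,193),(35,55)):
  for X,A_,o in((C,a,[210,120]),(S,b,[213,120])):
    p=(proj(X,ring(r,0)+[569.3,8.2,z])+.5-o)*4;cv2.polylines(A_,[np.int32(p)],True,(0,0,255),1,cv2.LINE_AA)
cv2.imwrite("pics/chk.png",cv2.resize(np.hstack([a[:560],b[:560]]),(800,400)))
for k in("carton","tub","vial_tray"): print(k,[(round(d["score"],2),np.round(d["extent"],1)) for d in spot_in(k,"scene")[:1]],[(round(d["score"],2),np.round(d["extent"],1)) for d in spot_in(k,"top")[:1]])
```

```text
carton [(0.81, array([409.1, 223.8,  50.1,  48.9]))] [(0.83, array([114.8, 255.8,  65.5,  22.5]))]
tub [(0.61, array([190.3, 178.5,  25.3,  40. ]))] [(0.64, array([400. , 262.2,  38. ,  27.2]))]
vial_tray [(0.84, array([279.1, 287.9, 114.2,  58.2]))] [(0.59, array([236.6, 136.2, 103.8,  52.5]))]
```

View pics/chk.png

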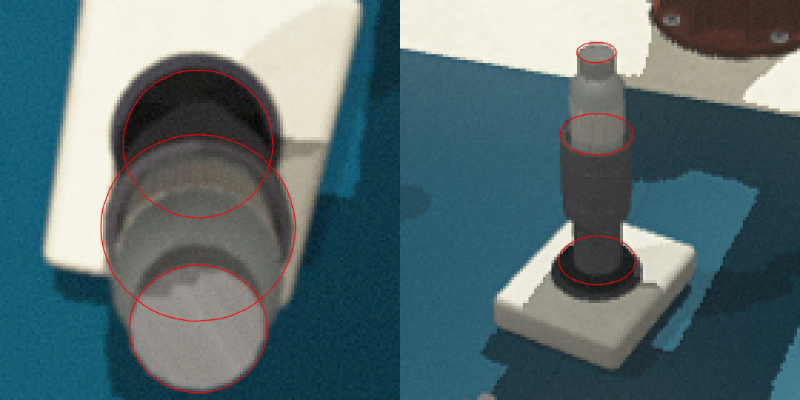

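Run:
```python
from h import *
st();sign_off()
```

```text
t 52.2 tcp [569.5   8.3 319.8] F [-0.6 -0.2  0.2] w 84.8
the job is handed in; nothing more can be done
```

The adapter is on the spindle: spacer, then washer, then bushing with its cup up, and the bottle is standing in the cup. I handed the job in at t = 52.2 s; no verdict is reported.

- **Fitting:** Each part went on with almost no contact force. Wrist-camera pictures after each release showed it seated: the washer and bushing matched their predicted outlines, and the spacer I judged by eye.
- **Press:** I gripped the bottle with a 90 N squeeze and pressed it from a TCP height of 207.6 mm down to 199.4 mm. That is the pad's full 8 mm, and it was a hard stop: the force rose to 18 N without further movement. I held it there for over 1 s.
- **Release:** I let the pad rise until the gripper was back at 207.6 mm with no load, then opened and retracted. The gripper is about 45 mm above the bottle.
- **Last checks:** The bottle stands upright, and its cap is where a seated stack with the pad up should put it. The carton, tub and tray are within about 2 pixels (4 mm) of where they started in both fixed cameras.
- **Disagreements:** The pad outline I drew did not line up with the dark ring around the pad, which is wider than 70 mm and may be a collar. I therefore relied on the force and height readings for "pad up". The scene camera was also about 7–20 mm off the wrist camera on the mixer's position, so I used the wrist camera.

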